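# Draw a crate out of a deep rack with a pull hook

## Robot

A 6-joint arm with a two-finger parallel gripper is mounted at the origin on the work surface. World frame = base frame: x ahead of the robot, y to its left, z up, the work surface at z = 0. Lengths are in mm, angles in rad, forces in N, time in s.
With the tool pointing down it reaches from about 300 to 950 mm from the base axis. Payload 3.1 kg.
Tool frame: the origin (TCP) lies at the centre of the arm's flange, where the gripper is bolted on; the fingertips stand 173 mm ahead of it and the grasp point (between the pads) lies 155 mm ahead of it; z points along the fingers, y is the line along which they close (so a half turn about z gives the same grasp; the last joint's range is limited). The gripper opens to 85 mm and grips with 20 to 120 N. Pads are 22 mm wide; open, the fingers measure 114 mm over their backs; the gripper's body (76 mm by 85 mm) begins 54 mm behind the grasp point. The pads swing forward as they close: fully open they stand 13 mm farther back than shut.
Start: joints at [-1.405, 0.308, 1.634, -0, 1.2, -0.07], TCP at [145.985, -607.719, 404.672] pointing down, gripper open.
Joint ranges: [-3.06, 3.06], [-0.79, 1.96], [0.05, 2.63], [-1.19, 4.34], [0.05, 2.64], [-2.94, 2.94]. Speed limits (rad/s): [2.79, 2.79, 3.14, 3.14, 3.14, 3.14].

## Interface

Orientations are given as a unit quaternion [x, y, z, w].
In Python, from rig import sensors, viewer, finish_job gives the robot as it stands.
- The arm moves only by the shell command python3 -m creep 'ROWS'. ROWS is JSON, a list that holds one entry, the list of rows, each a list of 7 numbers: the turn, a rotation vector about the world's x, y, z in degrees, then the shift along the world's x, y, z in cm, then the opening in per cent of the stroke, from 0 (shut) to 100 (fully open). A call has 1 to 20 rows; each row is the pose to reach, as a shift and turn from the pose commanded when the call began; what a row does not reach only later rows make up. A row lasts 1/12 s, in which the tool goes at most 41.7 mm and 7.16 degrees, less where a joint would pass 70% of its speed; a pose out of reach is approached as far as the arm can. A call with a gripper value outside its range is refused whole. The fingers move at their own pace and stop on an object; the grip force is fixed at half the most. Time passes only in rows, so rows that repeat a pose let the fingers close. It gives the time, the measured TCP pose, the force, the opening and the grip force at its end, in the units of the state.
- sensors.get_state(): the state, without advancing time (a new reading comes with each control period).
- viewer.grab_frame(name): name is "scene" or "top"; returns a dict with "img" (400x640x3 uint8, red, green, blue), "fx", "fy", "cx", "cy" (pixels), "xyz" and "attitude" of the camera in the world. Camera axes: x right, y up, looking along -z (the intrinsics and any distortion apply to the point x, -y, -z); pixel columns grow to the right and rows downward; lengths in mm; the calibration is good to about 2 mm. A picture is of the moment at which its call begins. There is no depth.
- finish_job(): hands the job in; it is judged then, once.
The state is a dict: "t": time; "q": joint angles; "qd": joint speeds; "joint_torque": joint torques, N m; "eef_pos": TCP position; "orientation": TCP orientation; "contact_force": force on the tool from outside, world axes, zero at the start; "torque": the same for the moment, N m; "width": finger opening in mm; "gripper_force": force on a finger pad.
Only numpy, scipy, OpenCV 4.12 (cv2) and the standard library are available. Lean on these libraries where they do the work, as an engineer would, in place of code of your own. Each camera call takes 0.05 s, during which the arm holds its last target. There are 200 camera calls.

## Task

The pale timber crate of carved rosettes sits too far back under the wire rack to be reached by hand. Take the pull hook by its black grip, hook its bill over the crate's front lip and draw the crate forward, gently and without tipping it, until it stands square against the rubber buffers of the stop bar across the front of the rack; do not heave against the bar and keep the gripper off the crate. Then unhook and lay the hook down on the open bench in front of the rack, bill down as it lay before, leaving the blue tote, the jar, the mallet and the chisel as they are.

Things in the scene. Friction and masses are not known exactly. Their poses are not given: they have to be found in the camera images.
- rack: Bench-top rack, fixed; sizes in mm. Plywood board 400 deep (x), 270 wide (y), its top 18 above the bench. Four corner posts (tops at 170) carry an open deck of thin wires 151 to 162 above the bench. Origin: centre of the underside. Open mouth at x = -200; crates are drawn out along its -x. Crate and tote stand side by side at y = +58 and -58, either in either place.
- rack_mouth (a point): Middle of the rack's front edge, on the board's top; axes as the rack. An aluminium stop bar 16 high with flat black rubber buffers (they give 3 mm at 3 N/mm, then are solid) runs across the board, parallel to this edge. The buffer faces lie 15 to 90 mm behind the edge, set differently each time and NOT measured: feel (or look) for them. Over 18 N on them is too much.
- crate: Pale open timber crate, 180 long (x), 100 wide (y), 60 high, walls 6 mm, on the rack's board (rim 78 above the bench). Origin: centre of underside. Front wall towards the mouth: outer face x = -90, inner -84. Behind it free space to x = -34; then rosettes wedged in, up to 42 high. 0.5 to 0.75 kg, friction unknown (drag 2 to 8 N). Starts 140 to 185 mm behind the rack's front edge.
- crate_lip (a point): Top centre of the crate's front wall (middle of the 6 mm thickness), axes as the crate.
- hook: Steel pull hook, 0.22 kg: 9 mm rod, wooden T-handle (28 diameter, 110 wide) at one end, 9 mm bill bent straight down at the other. Lies bill down on T-handle and bill tip. x points from handle to bill, z up. Origin: below the middle of the black grip, level with the bill tip (bench level at rest). T-handle axis x = -60, z = 14; rod rises straight to x = 270, z = 40; bill from there down to z = 0.
- hook_grip (a point): Centre of the hook's black rubber grip: square sleeve 16 x 16, 64 long, along the rod, 19 above the hook's origin. Axes as the hook.
- hook_tip (a point): Lowest point of the bill: x = 270, z = 0 in the hook's frame, axes as the hook.
- tote: Bystander: blue plastic tote, 180 x 100 x 55 high, holding turned dowels, standing on the rack beside the crate with a gap of about 10 to 16. Origin: centre of its underside.
- jar: Bystander: amber jar with black cap, 68 diameter, 85 high, on the bench. Origin: centre of its underside.
- mallet: Bystander: wooden carver's mallet lying on the bench, head 55 x 110 x 70 high, handle along its -x. Origin: underside of the head.
- chisel: Bystander: carving chisel lying on the bench, about 270 long, 26 high. Origin: bench level near its middle.
There are look-alikes about, which are no part of the job. What is shaped like the crate but green or yellow is not meant.

How it is judged:
By the outcome, as a careful person would: the job done as asked, in the order asked, and still so for the second after the job is handed in, with the robot touching nothing.
It also fails if it takes over 72 s, if anything falls off the work surface, if the arm or the gripper's body presses on something with over 40 N, if the wrist force passes 120 N, or if a joint passes its speed limit or range.

## Working session

There is one attempt and no reset: what is moved stays moved. The work goes in short steps, Python scripts to look and compute and a shell command to move; the robot and the scene stay as the last step left them, time stands still between calls to the robot, and variables do not carry over. Pictures are saved under pics/ and viewed, at most 10 in all, crops included, and the job is handed in when it is done.

```bash
ls; mkdir -p pics
python3 - <<'E'
from rig import sensors, viewer
import cv2,json
s=sensors.get_state(); print(s)
for n in("scene","top"):
    f=viewer.grab_frame(n); cv2.imwrite(f"pics/{n}0.png",f["img"][:,:,::-1])
    print({k:v for k,v in f.items() if k!="img"})
E
```

```text
pics
{'t': 0.0, 'q': array([-1.40473006e+00,  3.09005747e-01,  1.63520427e+00, -1.68057444e-05,
        1.19968278e+00, -6.97104635e-02]), 'qd': array([-8.56908786e-04,  9.41364279e-05, -4.26045598e-05, -3.00761967e-04,
       -2.69963590e-04, -2.33537896e-03]), 'joint_torque': array([-4.83763677e-05, -4.15251017e+01, -2.76661956e+01,  3.06657637e-05,
        1.00946552e-02,  1.39359361e-06]), 'eef_pos': array([ 145.89299887, -607.29406322,  403.43770544]), 'orientation': array([ 9.93058194e-01,  1.17618451e-01, -6.32048524e-05, -1.14836018e-03]), 'contact_force': array([-0.98226156, -0.0247093 , -0.00167707]), 'torque': array([-0.01672607,  0.02752293,  0.0564761 ]), 'gripper_force': 0.0, 'width': 85.49771493469487}
{'fx': 474.3615866369886, 'fy': 474.3615866369886, 'cx': 304.98686368918425, 'cy': 201.73793610667443, 'xyz': array([1466.36785386,  -97.96543854, 1349.83144499]), 'attitude': array([0.24232746, 0.20958944, 0.63430185, 0.70357006])}
{'fx': 443.77696985492787, 'fy': 443.77696985492787, 'cx': 319.89591303845475, 'cy': 204.90629011266165, 'xyz': array([ 314.69898807,   -5.55121654, 1233.64485678]), 'attitude': array([ 0.05370748, -0.05459543, -0.69496299,  0.71495544])}
```

View pics/scene0.png

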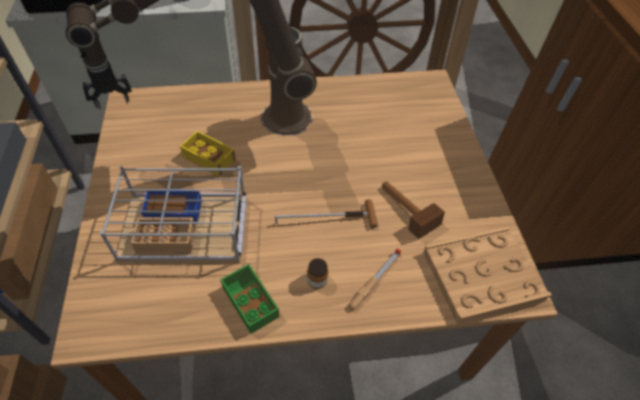

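View pics/top0.png

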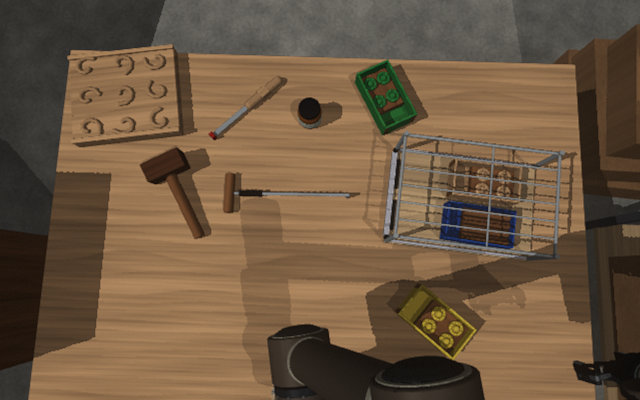

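Scene and top views: the candidates for the crate are the pale one with rosettes in the rack (top 483,182; scene 165,235), the yellow one (top 437,322), the green one (top 386,97) and the blue tote (top 480,226). I choose the pale one. The hook lies at top (230..358,193), with its T-handle at (231,193), and the rack mouth is at top x≈390. A close crop checks the choice.

```bash
cat > h.py <<'E'
import numpy as np, cv2
from rig import sensors, viewer
from scipy.spatial.transform import Rotation as R
def ray(f,u,v):
    d=np.array([(u-f["cx"])/f["fx"],-(v-f["cy"])/f["fy"],-1.])
    return f["xyz"], R.from_quat(f["attitude"]).apply(d)
def plane(f,u,v,z):
    o,d=ray(f,u,v); return (o+d*(z-o[2])/d[2])[:2].round(1)
def pix(f,p):
    c=R.from_quat(f["attitude"]).inv().apply(np.array(p,float)-f["xyz"])
    return np.array([f["cx"]+f["fx"]*c[0]/-c[2], f["cy"]-f["fy"]*c[1]/-c[2]]).round(1)
def crop(n,name,x0,y0,x1,y1,s):
    f=viewer.grab_frame(n); i=f["img"][y0:y1,x0:x1,::-1]
    cv2.imwrite(f"pics/{name}.png",cv2.resize(i,None,fx=s,fy=s,interpolation=cv2.INTER_CUBIC)); return f
E
python3 - <<'E'
from h import *
f=crop("top","rack1",375,125,575,265,4)
g=crop("top","hook1",215,150,375,240,5)
for n,(u,v,z) in dict(handle=(231,193,28),grip=(252,193,19),tip=(358,195,5),postFL=(404,134,170),postFR=(387,241,170),postBL=(568,152,170),postBR=(556,257,170)).items(): print(n,plane(f,u,v,z))
E
```

```text
handle [527.2 241.6]
grip [530.5 185.2]
tip [ 535.8 -110.7]
postFL [ 663.5 -208.7]
postFR [ 396.2 -167.8]
postBL [ 629.1 -614.8]
postBR [ 369.4 -571.3]
```

View pics/rack1.png

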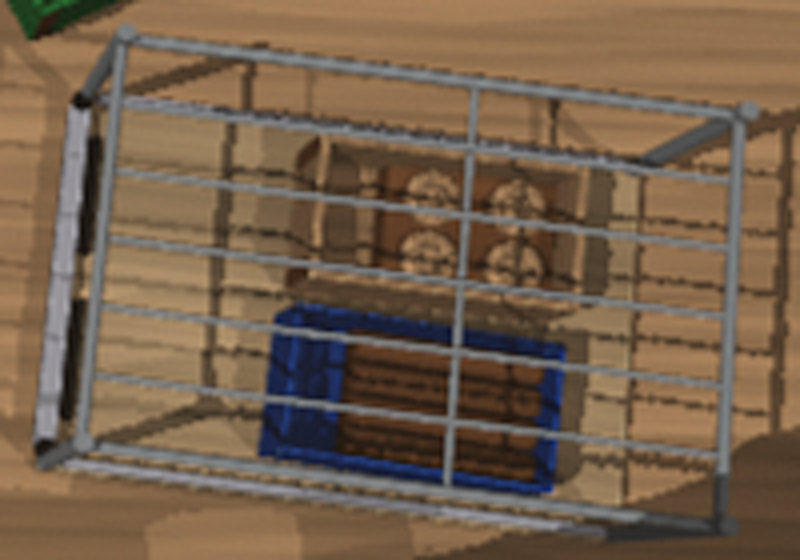

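View pics/hook1.png

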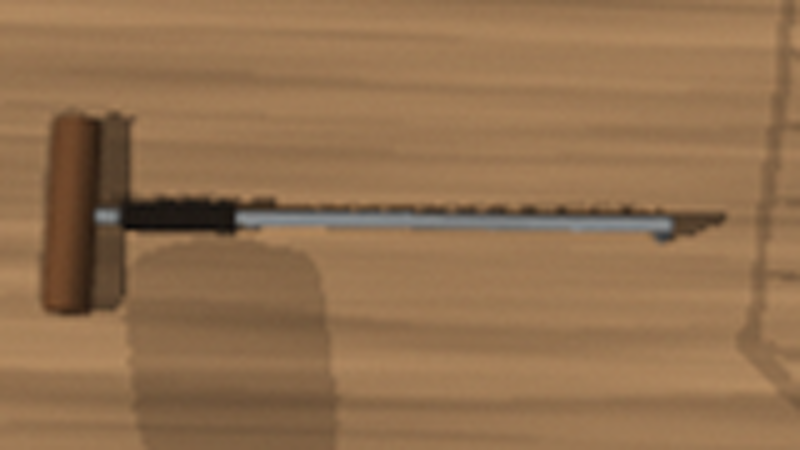

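Rack crop: the pale crate with rosettes is confirmed. Its front rim runs from crop (325,138) to (303,280), which is top (456,159.5) to (451,195). The black buffers are just right of the bar, with faces at crop (103,137) to (75,420). In the hook crop the T-handle centre is at (72,213), the grip at (180,215) and the rod end at (672,225).

Run:
```python
from h import *
f=viewer.grab_frame("top")
P=[plane(f,*p,170) for p in((406.3,133.3),(395.8,235.3),(562,153),(556.3,256.3))]
print("posts",P); P=np.array(P)
a=(P[2]+P[3]-P[0]-P[1]);print("rack yaw",np.degrees(np.arctan2(a[1],a[0])), "widthdir",np.degrees(np.arctan2(*(P[0]+P[2]-P[1]-P[3])[::-1])))
yaw=np.arctan2(a[1],a[0]); c=P.mean(0); X=np.array([np.cos(yaw),np.sin(yaw)]);Y=np.array([-X[1],X[0]])
print("centre",c)
rk=lambda p:(((p-c)@X).round(1),((p-c)@Y).round(1))
print([rk(p) for p in P])
def s(n,x,y,z):
    p=plane(f,375+x/4,125+y/4,z); print(n,p,rk(p))
s("rimL",325,138,78);s("rimR",303,280,78);s("bufL",103,137,32);s("bufL2",85,252,32);s("bufR",75,420,32)
s("footFL",83,100,18);s("footFR",45,450,18);s("toteFL",275,303,73);s("toteFR",262,455,73)
h=plane(f,215+72/5,150+213/5,22);g=plane(f,215+180/5,150+215/5,24);b=plane(f,215+672/5,150+225/5,42)
e=b-h;print("hook",h,g,b,np.linalg.norm(e),np.degrees(np.arctan2(e[1],e[0])))
```

```text
posts [array([ 665.5, -214.5]), array([ 410.5, -188.8]), array([ 626.1, -599.8]), array([ 371.1, -572.1])]
rack yaw -95.85374374147143 widthdir -5.9774245045673675
centre [ 518.3 -393.8]
[(np.float64(-193.4), np.float64(128.1)), (np.float64(-192.9), np.float64(-128.1)), (np.float64(193.9), np.float64(128.2)), (np.float64(192.4), np.float64(-128.2))]
rimL [ 626.8 -366.3] (np.float64(-38.4), np.float64(105.1))
rimR [ 529.7 -349.9] (np.float64(-44.8), np.float64(6.9))
bufL [ 635.5 -226. ] (np.float64(-178.9), np.float64(99.5))
bufL2 [ 553.6 -213.6] (np.float64(-182.9), np.float64(16.7))
bufR [ 437.2 -207. ] (np.float64(-177.6), np.float64(-99.7))
footFL [ 665.7 -214.4] (np.float64(-193.5), np.float64(128.3))
footFR [ 417.4 -188.8] (np.float64(-193.6), np.float64(-121.3))
toteFL [ 514.6 -332.6] (np.float64(-60.5), np.float64(-9.9))
toteFR [ 413.5 -322.6] (np.float64(-60.1), np.float64(-111.5))
hook [529.3 247.3] [529.5 187.1] [528.5 -84.1] 331.4009655990761 -90.13831181223487
```

Rack yaw is about -95.9° and its centre is (518,-394). The crate lip is near rack (-41,56) and the buffers at rack x≈-180. The hook grip is at (529.5,187), yaw -90.1°. Now I move above the grip.

```bash
python3 -m creep '[[[0,0,4,2,4,0,60],[0,0,9,4,8,0,60],[0,0,14,6,12,0,60],[0,0,19,8,16,0,60],[0,0,24,10,20,0,60],[0,0,29,12,24,0,60],[0,0,34,14,28,0,60],[0,0,39,16,32,0,60],[0,0,44,18,36,0,60],[0,0,49,20,40,0,60],[0,0,53,22,44,0,60],[0,0,57,24,48,0,60],[0,0,61,26,52,0,60],[0,0,65,28,56,0,60],[0,0,69,30,60,0,60],[0,0,73,32,64,0,60],[0,0,75,34,68,0,60],[0,0,76,36,72,0,60],[0,0,76.4,37.5,76,0,60],[0,0,76.4,38.4,79.4,0,60]]]'; python3 -m creep '[[[0,0,0,0,0,-3,60],[0,0,0,0,0,-6,60],[0,0,0,0,0,-9,60],[0,0,0,0,0,-12,60],[0,0,0,0,0,-14,60],[0,0,0,0,0,-14,60]]]'
python3 - <<'E'
from h import *
f=crop("top","hook2",200,130,360,250,5)
s=sensors.get_state(); Rm=R.from_quat(s["orientation"]).as_matrix(); print(s["q"],s["contact_force"])
print(s["eef_pos"],s["eef_pos"]+155*Rm[:,2],np.degrees(np.arctan2(Rm[1,0],Rm[0,0])))
E
```

```text
t: 1.92
eef_pos: [513.5, 142.4, 404.8]
orientation: [0.707, 0.707, 0.0, 0.0]
contact_force: [0.9, -0.6, -0.3]
width: 50.9
gripper_force: 0.0
t: 2.42
eef_pos: [510.0, 139.8, 259.7]
orientation: [0.708, 0.707, -0.004, -0.003]
contact_force: [-1.0, 0.2, 0.4]
width: 51.2
gripper_force: 0.0
[1.85130305e-01 3.15459310e-01 1.95346485e+00 1.52024870e-05
 8.79223464e-01 1.86565812e-01] [-0.33207717  0.11088313  0.43165392]
[511.29891232 140.01130989 262.16474361] [510.29992649 139.82607165 107.1680736 ] 89.91741615049258
```

```bash
python3 -m creep '[[[0,0,0,0.6,1.6,0,60],[0,0,0,1.3,3.2,0,60],[0,0,0,1.9,4.7,-1,60],[0,0,0,1.9,4.7,-2,60],[0,0,0,1.9,4.7,-2,60],[0,0,0,1.9,4.7,-2,60]]]'
python3 - <<'E'
from h import *
f=crop("top","hook3",200,130,360,250,5)
g=crop("scene","hook3s",270,140,430,260,5)
cv2.imwrite("pics/h3.png",np.vstack([cv2.resize(cv2.imread(f"pics/{n}.png"),(400,300)) for n in("hook3","hook3s")]))
p=[sensors.get_state()["eef_pos"] for _ in range(5)];print(p[0],np.ptp(p,axis=0))
E
```

```text
t: 2.97
eef_pos: [531.6, 186.9, 245.0]
orientation: [0.708, 0.707, -0.0, -0.0]
contact_force: [-0.5, 0.2, 0.9]
width: 51.1
gripper_force: 0.0
[531.77389567 186.63601725 245.29925261] [0. 0. 0.]
```

View pics/h3.png

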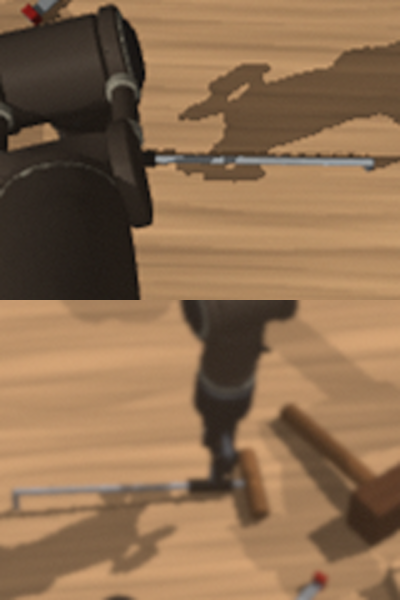

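The crops show the arm hiding the grip in the top view, and in the scene view the fingers straddle the rod line just above the black grip (scene crop 220,480). Now I descend and close.

```bash
python3 -m creep '[[[0,0,0,-0.1,0,-2,60],[0,0,0,-0.1,0,-4,60],[0,0,0,-0.1,0,-5.5,60],[0,0,0,-0.1,0,-6.3,60],[0,0,0,-0.1,0,-6.7,60],[0,0,0,-0.1,0,-6.7,60],[0,0,0,-0.1,0,-6.7,10],[0,0,0,-0.1,0,-6.7,0],[0,0,0,-0.1,0,-6.7,0],[0,0,0,-0.1,0,-6.7,0],[0,0,0,-0.1,0,-6.7,0],[0,0,0,-0.1,0,-6.7,0],[0,0,0,-0.1,0,-6.7,0],[0,0,0,-0.1,0,-6.7,0]]]'
```

```text
t: 4.23
eef_pos: [531.5, 187.4, 178.9]
orientation: [0.708, 0.707, 0.001, 0.001]
contact_force: [-0.8, -0.9, 6.3]
width: 14.5
gripper_force: 60.1
```

```bash
python3 -m creep '[[[0,0,0,0,0,2,0],[0,0,0,0,0,5,0],[0,0,0,0,0,8,0],[0,0,0,0,0,10,0],[0,0,0,0,0,10,0],[0,0,0,0,0,10,0]]]'
python3 - <<'E'
from h import *
f=crop("top","l1",200,60,600,260,2)
g=crop("scene","l1s",180,150,440,310,3)
print("jar",plane(f,309,107,85),plane(g,317,265,85), "green",plane(f,358,72,40),plane(f,388,133,40))
E
```

```text
t: 4.73
eef_pos: [531.2, 187.3, 278.5]
orientation: [0.708, 0.707, 0.001, 0.001]
contact_force: [-0.3, 0.2, -3.1]
width: 14.9
gripper_force: 59.3
jar [759.8  32.6] [752.3  31.9] green [ 886.  -102.4] [ 707.7 -188.9]
```

View pics/l1s.png

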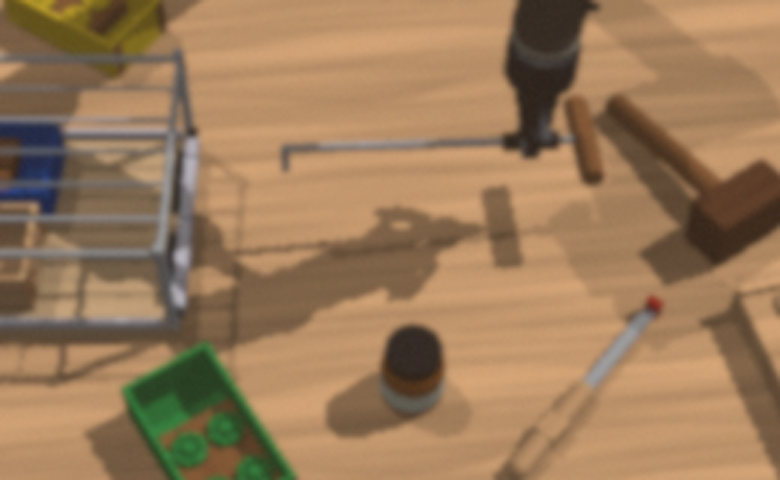

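The scene crop shows the hook held level in the gripper. The bill's top is at crop (286,148) and its tip at (286,169). The jar is clear of the path. Next I check the bill height.

Run:
```python
from h import *
g=viewer.grab_frame("scene")
for u,v in((286,148),(286,169)):
    o,d=ray(g,180+u/3,150+v/3); p=o+d*(528.8-o[0])/d[0]; print(p.round(1))
```

```text
[528.8 -77.5 138. ]
[528.8 -78.9 100.5]
```

```bash
python3 -m creep '[[[0,0,-2,3,0,-0.3,0],[0,0,-4,6,0,-0.6,0],[0,0,-5.8,9,0,-0.8,0],[0,0,-5.8,10.5,0,-0.8,0],[0,0,-5.8,10.5,0,-0.8,0],[0,0,-5.8,10.2,-2.5,-0.8,0],[0,0,-5.8,9.9,-5.5,-0.8,0],[0,0,-5.8,9.6,-8.5,-0.8,0],[0,0,-5.8,9.3,-11.5,-0.8,0],[0,0,-5.8,9.0,-14.5,-0.8,0],[0,0,-5.8,8.7,-17.5,-0.8,0],[0,0,-5.8,8.4,-20.5,-0.8,0],[0,0,-5.8,8.1,-23.5,-0.8,0],[0,0,-5.8,7.8,-26.5,-0.8,0],[0,0,-5.8,7.6,-28.5,-0.8,0],[0,0,-5.8,7.5,-29.8,-0.8,0],[0,0,-5.8,7.5,-29.8,-0.8,0],[0,0,-5.8,7.5,-29.8,-0.8,0]]]'
python3 - <<'E'
from h import *
s=sensors.get_state(); Rm=R.from_quat(s["orientation"]).as_matrix(); p=s["eef_pos"]+155*Rm[:,2]
print(p,np.degrees(np.arctan2(Rm[1,0],Rm[0,0])), s["contact_force"])
f=crop("top","i1",425,140,525,210,8)
print(pix(f,(605-27.5,-111-268.6,132)), pix(f,(605-27.5,-111-268.6,92)))
E
```

```text
t: 6.38
eef_pos: [605.0, -110.6, 268.5]
orientation: [0.743, 0.669, -0.0, -0.001]
contact_force: [0.8, 0.8, -2.4]
width: 14.6
gripper_force: 59.4
[ 604.5948268  -110.37087577  113.51955509] 84.02579107494007 [ 0.79918207  0.79941932 -2.43604309]
[468.4 173.1] [463.3 176.5]
```

View pics/i1.png

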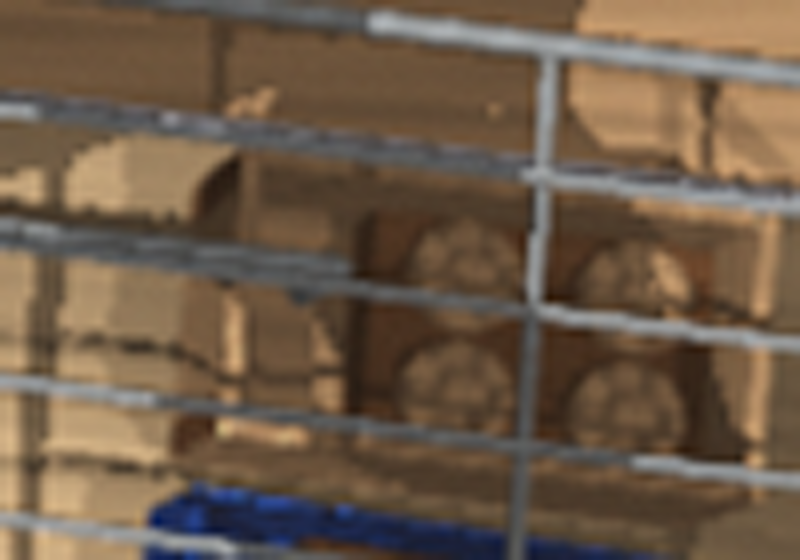

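The crop shows the bill tip at crop (300,293) = px (462.5,176.6), between the front rim strip, (248,165) to (228,430), and the rosettes starting at x≈360. That matches the prediction. I check the numbers, then lower.

Run:
```python
from h import *
f=viewer.grab_frame("top"); yaw=np.radians(-95.9);X=np.array([np.cos(yaw),np.sin(yaw)]);Y=np.array([-X[1],X[0]]);c=np.array([518.3,-393.8])
for n,u,v,z in(("rimL",248,165,78),("rimR",228,430,78),("bill",300,293,92),("block",365,230,60),("block",350,380,60)):
    p=plane(f,425+u/8,140+v/8,z)-c; print(n,(p@X).round(1),(p@Y).round(1))
```

```text
rimL -38.9 101.9
rimR -37.8 11.2
bill -22.2 56.8
block 7.5 89.9
block 6.6 37.6
```

```bash
python3 -m creep '[[[0,0,0,0,0,-1,0],[0,0,0,0,0,-2,0],[0,0,0,0,0,-3,0],[0,0,0,0,0,-4,0],[0,0,0,0,0,-4.2,0],[0,0,0,0,0,-4.2,0],[0,0,0,0,0,-4.2,0]]]'; python3 -m creep '[[[0,0,0,0.02,0.2,0,0],[0,0,0,0.04,0.4,0,0],[0,0,0,0.06,0.6,0,0],[0,0,0,0.08,0.8,0,0],[0,0,0,0.1,1.0,0,0],[0,0,0,0.12,1.2,0,0],[0,0,0,0.14,1.4,0,0],[0,0,0,0.17,1.7,0,0],[0,0,0,0.2,2.0,0,0],[0,0,0,0.23,2.3,0,0],[0,0,0,0.26,2.6,0,0],[0,0,0,0.29,2.9,0,0],[0,0,0,0.32,3.2,0,0],[0,0,0,0.35,3.5,0,0]]]'
python3 - <<'E'
from h import *
f=crop("top","p1",385,140,525,210,5)
E
```

```text
t: 7.07
eef_pos: [605.8, -110.7, 227.1]
orientation: [0.742, 0.67, -0.0, -0.0]
contact_force: [0.2, -0.0, -1.9]
width: 14.8
gripper_force: 59.4
t: 8.23
eef_pos: [609.4, -75.4, 227.7]
orientation: [0.742, 0.67, -0.0, -0.0]
contact_force: [-0.2, -5.3, -2.5]
width: 14.4
gripper_force: 59.4
```

Drag is about 5 N, so the crate is being pulled. I continue to about 20 mm short of the buffers.

```bash
python3 -m creep '[[[0,0,0,0.03,0.3,0,0],[0,0,0,0.06,0.6,0,0],[0,0,0,0.1,1.0,0,0],[0,0,0,0.14,1.4,0,0],[0,0,0,0.18,1.8,0,0],[0,0,0,0.22,2.2,0,0],[0,0,0,0.26,2.6,0,0],[0,0,0,0.3,3.0,0,0],[0,0,0,0.35,3.4,0,0],[0,0,0,0.39,3.8,0,0],[0,0,0,0.43,4.2,0,0],[0,0,0,0.47,4.6,0,0],[0,0,0,0.51,5.0,0,0],[0,0,0,0.55,5.4,0,0],[0,0,0,0.6,5.8,0,0],[0,0,0,0.64,6.2,0,0],[0,0,0,0.68,6.6,0,0],[0,0,0,0.72,7.0,0,0],[0,0,0,0.76,7.4,0,0],[0,0,0,0.8,7.8,0,0]]]'; python3 -m creep '[[[0,0,0,0.03,0.3,0,0],[0,0,0,0.06,0.6,0,0],[0,0,0,0.09,0.9,0,0],[0,0,0,0.12,1.2,0,0],[0,0,0,0.12,1.2,0,0]]]';python3 - <<'E'
from h import *
f=crop("top","p2",375,130,535,230,5)
E
```

```text
t: 9.95
eef_pos: [617.3, 2.6, 227.7]
orientation: [0.743, 0.67, -0.0, -0.0]
contact_force: [-0.7, -3.9, -1.6]
width: 14.7
gripper_force: 59.4
t: 10.37
eef_pos: [618.6, 15.0, 227.7]
orientation: [0.742, 0.67, 0.0, -0.0]
contact_force: [0.2, -1.1, -1.9]
width: 14.8
gripper_force: 59.4
```

View pics/p2.png

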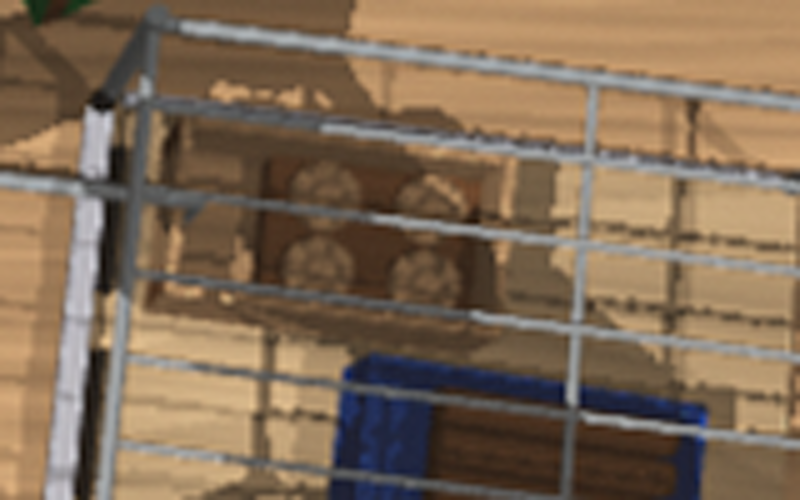

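The crop shows the crate upright and square, pulled up to about 20 mm behind the black buffers (crop face x≈122, crate front foot ≈150). The tote is undisturbed. Now I go slowly, watching the force.

```bash
python3 -m creep '[[[0,0,0,0.02,0.2,0,0],[0,0,0,0.04,0.4,0,0],[0,0,0,0.06,0.6,0,0],[0,0,0,0.08,0.8,0,0],[0,0,0,0.1,1.0,0,0],[0,0,0,0.12,1.2,0,0],[0,0,0,0.14,1.4,0,0]]]'; for i in 1 2 3 ; do python3 -m creep '[[[0,0,0,0.01,0.1,0,0],[0,0,0,0.02,0.2,0,0]]]' | grep -E 'eef|contact'; done
```

```text
t: 11.0
eef_pos: [619.9, 28.4, 227.7]
orientation: [0.743, 0.67, -0.0, -0.0]
contact_force: [-0.2, -2.8, -1.0]
width: 14.8
gripper_force: 59.4
eef_pos: [620.1, 30.4, 227.6]
contact_force: [-0.4, -4.0, -2.3]
eef_pos: [620.3, 32.3, 227.7]
contact_force: [-0.3, -3.3, -2.2]
eef_pos: [620.5, 34.3, 227.7]
contact_force: [-1.1, -3.9, -1.5]
```

```bash
python3 -m creep '[[[0,0,0,0.01,0.1,0,0]]]' | grep -E 'eef|contact'; python3 -m creep '[[[0,0,0,0.01,0.1,0,0]]]' | grep -E 'eef|contact'; python3 -m creep '[[[0,0,0,0.01,0.1,0,0]]]' | grep -E 'eef|contact'
```

```text
eef_pos: [620.6, 35.3, 227.7]
contact_force: [-0.8, -3.7, -2.5]
eef_pos: [620.7, 36.2, 227.7]
contact_force: [-1.2, -4.9, -2.0]
eef_pos: [620.8, 37.0, 227.6]
contact_force: [-1.6, -6.1, -2.1]
```

```bash
python3 -m creep '[[[0,0,0,0.01,0.1,0,0]]]' | grep -E 'eef|contact'; python3 -m creep '[[[0,0,0,0.01,0.1,0,0]]]' | grep -E 'eef|contact'
```

```text
eef_pos: [620.8, 37.7, 227.6]
contact_force: [-1.4, -6.4, -1.7]
eef_pos: [620.9, 38.4, 227.5]
contact_force: [0.0, -9.0, -2.7]
```

The force is rising (9 N total, about 5 N of it on the buffers), so this is buffer contact. I check squareness.

```bash
python3 -m creep '[[[0,0,0,0.005,0.05,0,0],[0,0,0,0.005,0.05,0,0]]]' | grep -E 'eef|contact'
python3 - <<'E'
from h import *
f=crop("top","p3",380,140,480,215,8)
print(sensors.get_state()["contact_force"],sensors.get_state()["torque"])
E
```

```text
eef_pos: [620.9, 38.6, 227.4]
contact_force: [-0.6, -8.8, -0.8]
[-0.95373388 -8.45340043 -1.49485662] [-1.32487499  0.13225402  0.06940789]
```

View pics/p3.png

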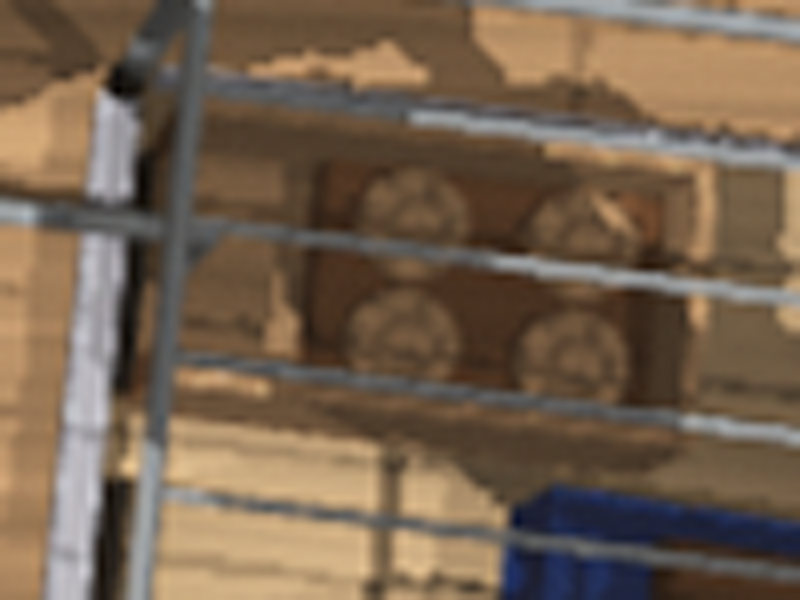

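The crop shows the crate front against the buffer (face x≈140 at y 150 down to 122 at y 390), standing upright. I measure the yaw from its back rim and the block edge.

Run:
```python
from h import *
f=viewer.grab_frame("top"); yaw=np.radians(-95.9);X=np.array([np.cos(yaw),np.sin(yaw)]);Y=np.array([-X[1],X[0]]);c=np.array([518.3,-393.8])
img=cv2.resize(f["img"][140:215,380:480],None,fx=8,fy=8,interpolation=cv2.INTER_CUBIC).astype(float)
def edge(y,x0,x1): # strongest brightness step
    r=cv2.GaussianBlur(img.sum(2),(9,9),0)[y,x0:x1]; g=np.diff(r); return x0+int(np.argmax(abs(g)))
for nm,x0,x1,ys,z in(("block",285,345,(180,200,270,290,310,330),55),("backrim",675,735,(180,200,220,320,340,360),78)):
    q=[]
    for y in ys:
        x=edge(y,x0,x1); p=plane(f,380+x/8,140+y/8,z)-c; q.append(((p@X).round(1),(p@Y).round(1)))
    print(nm,[tuple(map(float,a)) for a in q])
for n,u,v,z in(("bufL",140,160,32),("bufL2",122,385,32)):
    p=plane(f,380+u/8,140+v/8,z)-c; print(n,p@X,p@Y)
```

```text
block [(-132.9, 90.1), (-132.5, 83.1), (-132.1, 58.5), (-137.6, 50.8), (-134.9, 44.2), (-131.5, 37.7)]
backrim [(-9.5, 100.7), (-7.7, 94.0), (-2.1, 87.7), (-7.4, 52.7), (-6.5, 46.0), (-8.5, 38.8)]
bufL -187.76351157120408 96.00788364738771
bufL2 -185.60779581263907 15.804623803611571
```

Square within about 1°. I add a slight final press, then unhook: back off inward, lift, withdraw.

```bash
python3 -m creep '[[[0,0,0,0.005,0.05,0,0],[0,0,0,0.01,0.1,0,0]]]' | grep -E 'eef|contact'; python3 -m creep '[[[0,0,0,-0.02,-0.2,0,0],[0,0,0,-0.05,-0.5,0,0],[0,0,0,-0.09,-0.9,0,0],[0,0,0,-0.13,-1.3,0,0],[0,0,0,-0.13,-1.3,0,0],[0,0,0,-0.13,-1.3,0,0]]]' | grep -E 'eef|contact';python3 -m creep '[[[0,0,0,0,0,0.7,0],[0,0,0,0,0,1.7,0],[0,0,0,0,0,2.7,0],[0,0,0,0,0,3.6,0],[0,0,0,0,0,4.2,0],[0,0,0,0,0,4.2,0],[0,0,0,0,0,4.2,0]]]' | grep -E 'eef|contact'
```

```text
eef_pos: [620.9, 39.1, 227.4]
contact_force: [-1.6, -10.4, -2.4]
eef_pos: [619.9, 27.9, 227.7]
contact_force: [0.5, -0.0, -1.9]
eef_pos: [620.2, 27.8, 270.8]
contact_force: [0.0, 0.3, -1.8]
```

```bash
python3 -m creep '[[[0,0,0,0.2,2,0,0],[0,0,0,0.5,5,0,0],[0,0,0,0.8,8,0,0],[0,0,0,1.1,11,0,0],[0,0,0,1.4,14,0,0],[0,0,0,1.6,15.9,0,0],[0,0,2,-1,15.9,0,0],[0,0,4,-4,15.9,0,0],[0,0,5.8,-7,15.9,0,0],[0,0,5.8,-8.9,15.9,0,0],[0,0,5.8,-8.9,15.9,0,0],[0,0,5.8,-8.9,15.9,-2,0],[0,0,5.8,-8.9,15.9,-5,0],[0,0,5.8,-8.9,15.9,-7.5,0],[0,0,5.8,-8.9,15.9,-8.4,0],[0,0,5.8,-8.9,15.9,-8.8,0],[0,0,5.8,-8.9,15.9,-8.8,0],[0,0,5.8,-8.9,15.9,-8.8,0]]]'
```

```text
t: 14.93
eef_pos: [531.9, 186.9, 182.5]
orientation: [0.708, 0.706, 0.001, 0.0]
contact_force: [0.5, 0.7, -1.2]
width: 14.9
gripper_force: 59.6
```

```bash
python3 -m creep '[[[0,0,0,0,0,-0.1,0],[0,0,0,0,0,-0.2,0],[0,0,0,0,0,-0.3,0],[0,0,0,0,0,-0.35,0],[0,0,0,0,0,-0.35,0]]]' | grep -E 'eef|contact'; python3 -m creep '[[[0,0,0,0,0,0,4],[0,0,0,0,0,0,20],[0,0,0,0,0,0,25],[0,0,0,0,0,0,35],[0,0,0,0,0,0,50],[0,0,0,0,0,0,60],[0,0,0,0,0,0,60],[0,0,0,0,0,0,60],[0,0,0,0,0,2,60],[0,0,0,0,0,5,60],[0,0,0,0,0,9,60],[0,0,0,0,0,13,60],[0,0,0,0,0,17,60],[0,0,0,0,0,21,60],[0,0,0,-3,2,22,60],[0,0,0,-6,4,22,60],[0,0,0,-9,6,22,60],[0,0,0,-12,8,22,60],[0,0,0,-12,8,22,60]]]'
python3 - <<'E'
from h import *
f=viewer.grab_frame("top");g=viewer.grab_frame("scene")
a=f["img"][100:280,190:590,::-1];b=g["img"][130:310,60:460,::-1]
cv2.imwrite("pics/end.png",cv2.resize(np.vstack([a,b]),None,fx=1.66,fy=1.66,interpolation=cv2.INTER_CUBIC))
E
```

```text
eef_pos: [531.3, 186.8, 179.0]
contact_force: [-0.4, -0.2, 1.1]
t: 16.93
eef_pos: [406.3, 268.7, 397.8]
orientation: [0.706, 0.708, -0.001, -0.002]
contact_force: [0.2, 0.2, -0.1]
width: 51.3
gripper_force: 0.0
```

View pics/end.png

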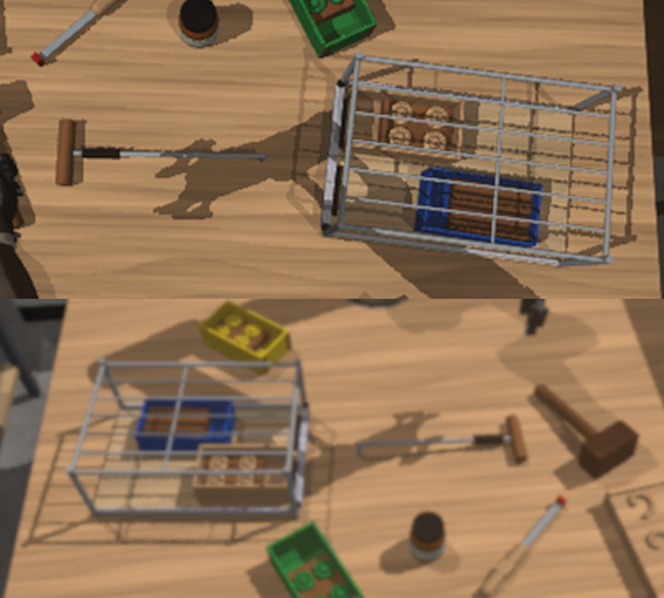

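The final views show the crate square at the stop bar (top crop ~345–465,125). The hook is lying bill down on the open bench (65–265,153), and the tote, jar, mallet and chisel are untouched.

```bash
python3 -c "
from rig import finish_job
print(finish_job())"
```

```text
the job is handed in; nothing more can be done
None
```

The crate stands against the buffers of the stop bar, square within about 1° by the camera. The peak pull was about 10 N including drag. The hook lies bill down on the open bench in front of the rack, the tote, jar, mallet and chisel look undisturbed in the final pictures, and the job is handed in at about 17 s of the 72 s allowed.

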